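# Sort the jar caps by trying each on the jar's thread

### The job

Some of these three look-alike caps may belong to another make of jar. Try them one after another on the clamped jar: a cap starts with a blue pip over the blue stripe and turns clockwise, and must not be forced; a cap that screws down freely until it is fully home is unscrewed again and put in the steel pot, one that jams goes in the green recycling box, each before you try the next. Do not push or knock over the other things on the worktop.

Things in the scene. Friction and masses are not known exactly. Their poses are not given: they have to be found in the camera images.
- cap_1: white ribbed screw cap, 59 mm across, 19 mm tall, open side down, 30 g; looks just like the other two. Origin: centre of its open lower edge, z up. Three thread lugs inside, 120 degrees apart, undersides 1 mm above the lower edge, inner tips 22 mm from the axis; a blue pip on top over each, one on the +x axis. Disc inside 13.9 mm above the lower edge. Smooth round rim (top 5 mm) to grip.
- cap_2: white ribbed screw cap, 59 mm across, 19 mm tall, open side down, 30 g; looks just like the other two. Origin: centre of its open lower edge, z up. Three thread lugs inside, 120 degrees apart, undersides 1 mm above the lower edge, inner tips 22 mm from the axis; a blue pip on top over each, one on the +x axis. Disc inside 13.9 mm above the lower edge. Smooth round rim (top 5 mm) to grip.
- cap_3: white ribbed screw cap, 59 mm across, 19 mm tall, open side down, 30 g; looks just like the other two. Origin: centre of its open lower edge, z up. Three thread lugs inside, 120 degrees apart, undersides 1 mm above the lower edge, inner tips 22 mm from the axis; a blue pip on top over each, one on the +x axis. Disc inside 13.9 mm above the lower edge. Smooth round rim (top 5 mm) to grip.
- jar: glass storage jar clamped in a dark round holder fixed to the worktop (foot 104 mm across, jar 76 mm across up to 75 mm, then a shoulder up to 89 mm). Origin: centre of the foot's underside, on the jar's axis, z up. Rim at 115 mm; neck 40 mm across with a right-handed three-start thread, 51 mm over its ridges, 30 mm a turn. About 2 mm clearance round a cap, 2.5 mm axially.
- jar_mark (a point): blue stripe on the jar's shoulder, on its -x side: the start. Lower a cap with any one pip over it (within 15 degrees): the lugs land on the thread, the cap's lower edge about 107 mm above the jar's origin. Turned clockwise seen from above, a cap that does not fit stops dead 10 to 30 degrees on, still 3 to 5 mm too high. To take a cap off, turn it back to the stripe and lift.
- jar_rim (a point): centre of the jar's rim, 115 mm above its origin. A cap that fits turns lightly from the stripe, sinking 30 mm a turn, and is home about 65 degrees on (clockwise from above): its inner disc rests on the rim, its lower edge 101 mm above the jar's origin. It turns hard about 25 degrees later.
- pot: small steel pot without lid, 172 mm across, 79 mm tall, about 140 mm clear inside, floor 4 mm thick; two black handles along its own +y and -y, 76 mm wide, reaching 120 mm from the axis at 54 to 65 mm height. Origin: centre of its underside.
- caddy: green open plastic recycling box, 140 mm (x) by 150 mm (y), 55 mm tall, walls 8 mm with the rim, floor 4 mm. Origin: centre of its underside.
- spice_green: spice jar, green lid, 46 mm across, 106 mm tall; a bystander. Origin: centre of its underside.
- spice_brown: spice jar, brown lid, 44 mm across, 105 mm tall; a bystander. Origin: centre of its underside.
- spice_red: spice jar, red lid, 44 mm across, 105 mm tall; a bystander. Origin: centre of its underside.
- salt: salt shaker, white top, 44 mm across, 90 mm tall; a bystander. Origin: centre of its underside.
- glass: small clear tumbler, 46 mm across, 57 mm tall; a bystander. Origin: centre of its underside.
- tape: roll of black tape lying flat, 55 mm across, 19 mm high; a bystander. Origin: centre of its underside.
- cup: green espresso cup, 65 mm across, 94 mm over the handle, 52 mm tall; a bystander. Origin: on its underside, the bowl's centre 13 mm along +y and the handle along -y.
- lighter: red gas lighter lying flat, 229 mm long along its y axis, 32 mm wide, 18 mm high; a bystander. Origin: centre of its underside.
Mind the look-alikes: they are no part of the job. Leave any pink look-alike of the cap_3 alone.

How it is judged:
By the outcome, as a careful person would: the job done as asked, in the order asked, and still so for the second after the job is handed in, with the robot touching nothing.
It also fails if it takes over 72 s, if anything falls off the work surface, if the arm or the gripper's body presses on something with over 40 N, if the wrist force passes 120 N, or if a joint passes its speed limit or range.

### The arm

A 6-joint arm with a two-finger parallel gripper is mounted at the origin on a cart in front of the work surface, level with it; the furniture and walls round the work are solid. World frame = base frame: x ahead of the robot, y to its left, z up, the work surface at z = 0. Lengths are in m, angles in rad, forces in N, time in s.
With the tool pointing down it reaches from about 0.25 to 0.775 m from the base axis. Payload 4 kg.
Tool frame: the origin (TCP) lies at the very end of the fingers, on their centre line; the grasp point (between the pads) lies 19 mm behind it (robot.hold_point_z is the distance from the TCP to the grasp point, in m); z points along the fingers, y is the line along which they close (so a half turn about z gives the same grasp; the last joint's range is limited). The gripper opens to 94 mm and grips with 3 to 60 N. Pads are 16 mm wide; open, the fingers measure 119 mm over their backs; the gripper's body (75 mm by 177 mm) begins 78 mm behind the grasp point.
Start: joints at [-1.348, 0.087, 1.371, -0, 1.684, -0.103], TCP at [0.176, -0.521, 0.182] pointing down, gripper open.
Joint ranges: [-3.1, 3.1], [-0.76, 2.03], [0.27, 2.55], [-1.08, 4.22], [0.17, 2.65], [-2.57, 2.57]. Speed limits (rad/s): [2.79, 2.79, 3.14, 3.14, 3.14, 3.14].

### API

Orientations are given as [roll, pitch, yaw] about the fixed x, y, z axes, in that order (R = Rz(yaw) Ry(pitch) Rx(roll)).
In Python, from bench import robot gives the robot as it stands.
- The arm moves only by the tool carry_out, never from a script. Its argument "steps" is a list of rows, each a list of 3 entries, a list of its own where there are three numbers: the shift along the tool's x, y, z in m, then the turn about the tool's z in units of 10 degrees (1.0 is 10 degrees), then the closure, from -1 (fully open) to 1 (shut). In form: [[[tx, ty, tz], roll, jaw], ...]. A call has 1 to 10 rows; each row is the pose to reach, as a shift and turn from the pose commanded when the call began, along the tool's axes at that moment; what a row does not reach only later rows make up. A row lasts 1/8 s, in which the tool goes at most 62.5 mm and 10.7 degrees, less where a joint would pass 70% of its speed; a pose out of reach is approached as far as the arm can. A call with a gripper value outside its range is refused whole. The fingers move at their own pace and stop on an object; the grip force is fixed at half the most. Time passes only in rows, so rows that repeat a pose let the fingers close. It gives the time, the measured TCP pose, the force, the opening and the grip force at its end, in the units of the state.
- robot.get_obs(): the state, without advancing time (a new reading comes with each control period).
- robot.snapshot(name): name is "scene" or "top"; returns a dict with "image" (480x640x3 uint8, red, green, blue), "z_map" (480x640 float32, m along the optical axis (not along the pixel's ray), 0 where there is no reading), "mtx" (3x3 intrinsics, pixels), "R" (3x3) and "t" (3): a world point X has camera coordinates R X + t. Camera axes: x right, y down, z forward; pixel columns grow to the right and rows downward; lengths in m; the calibration is good to about 2 mm. A picture is of the moment at which its call begins.
- robot.close_job(): hands the job in; it is judged then, once.
The state is a dict: "time": time; "joint_positions": joint angles; "qvel": joint speeds; "joint_torque": joint torques, N m; "tool_pos": TCP position; "ee_rot": TCP orientation; "wrist_force": force on the tool from outside, world axes, zero at the start; "wrist_torque": the same for the moment, N m; "width": finger opening in m; "finger_force": force on a finger pad.
Only numpy, scipy, OpenCV 4.12 (cv2) and the standard library are available. Lean on these libraries where they do the work, as an engineer would, in place of code of your own. Each camera call takes 0.05 s, during which the arm holds its last target. There are 200 camera calls.

## Working session

There is one attempt and no reset: what is moved stays moved. The work goes in short steps, Python scripts to look and compute and a tool call to move; the robot and the scene stay as the last step left them, time stands still between calls to the robot, and variables do not carry over. Pictures are saved under pics/ and viewed, at most 10 in all, crops included, and the job is handed in when it is done.

Besides the shell and the picture viewer there is one more tool, called after "Call:" as name(argument=value, ...), one argument or row to a line, values as JSON. carry_out: Moves the arm, as the interface text tells. Its arguments: {"type":"object","properties":{"steps":{"type":"array","items":{"type":"array"}}},"required":["steps"]}

```bash
mkdir -p pics; ls
python3 - <<'E'
from bench import robot
import cv2,numpy as np
for n in("top","scene"):
    s=robot.snapshot(n); cv2.imwrite(f"pics/{n}0.png",cv2.cvtColor(s["image"],cv2.COLOR_RGB2BGR))
    np.savez(f"/tmp/{n}0.npz",**s); print(n,s["mtx"].round(1).tolist(),s["R"].round(3).tolist(),s["t"].round(3).tolist())
print(robot.get_obs(), robot.hold_point_z)
E
```

```text
pics
top [[555.9, 0.0, 317.2], [0.0, 555.9, 243.1], [0.0, 0.0, 1.0]] [[-0.012, -1.0, 0.002], [-0.981, 0.011, -0.192], [0.192, -0.005, -0.981]] [0.143, 0.565, 1.398]
scene [[541.3, 0.0, 314.7], [0.0, 541.3, 240.7], [0.0, 0.0, 1.0]] [[-0.581, -0.814, 0.001], [-0.43, 0.306, -0.85], [0.692, -0.494, -0.527]] [0.437, 0.283, 1.105]
{'time': 0.1, 'joint_positions': array([-1.34809738e+00,  8.78528978e-02,  1.37206167e+00, -1.51770394e-05,
        1.68355983e+00, -1.03096160e-01]), 'qvel': array([ 0.00151568, -0.0030894 , -0.00256067, -0.00161184, -0.00016425,
        0.00046477]), 'joint_torque': array([ 1.49185173e-03, -3.41252875e+01, -3.03300905e+01,  7.18964380e-02,
        3.04675859e-02, -9.98341966e-05]), 'tool_pos': array([ 0.1759125 , -0.52056758,  0.18085767]), 'ee_rot': array([-3.13971934e+00, -1.78654025e-04,  3.25793243e-01]), 'wrist_force': array([-0.37138262, -0.46189527, -0.06061222]), 'wrist_torque': array([ 0.00114646,  0.02233786, -0.04731969]), 'finger_force': 0.0, 'width': 0.09404559482087108} 0.0188
```

View pics/top0.png

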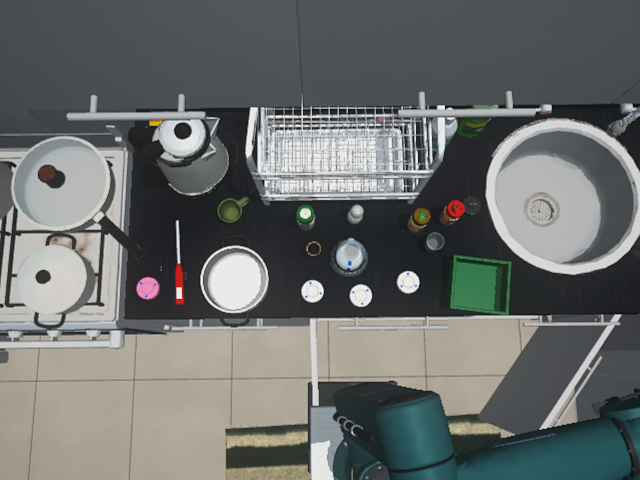

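View pics/scene0.png

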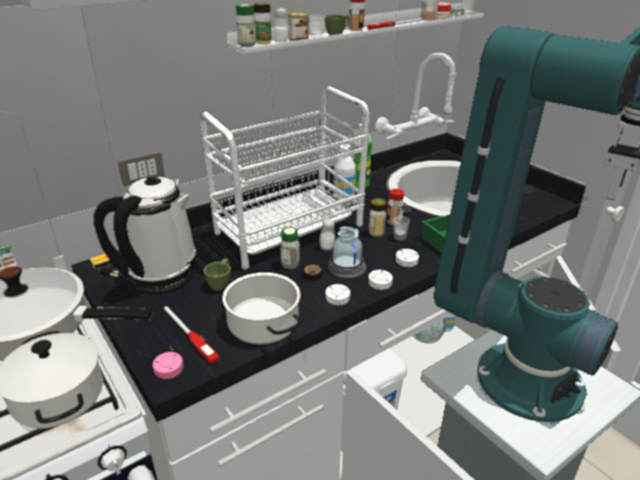

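The top view shows the pot at (235,279), jar at (350,257), caps at (312,291), (361,295) and (408,282), and the caddy at (480,284). A pink decoy is at (148,288). Next, an enlarged crop.

```bash
cat > h.py <<'E'
import numpy as np,cv2
def load(n): return dict(np.load(n))
def onplane(s,uv,z):
    uv=np.atleast_2d(np.asarray(uv,float)); d=np.c_[uv,np.ones(len(uv))]@np.linalg.inv(s["mtx"]).T@s["R"]
    c=-s["R"].T@s["t"]; return c+d*((z-c[2])/d[:,2])[:,None]
def cloud(s):
    v,u=np.mgrid[:480,:640]; p=np.stack([u,v,np.ones_like(u)],-1)@np.linalg.inv(s["mtx"]).T*s["z_map"][...,None]
    return (p-s["t"])@s["R"]
E
python3 - <<'E'
from h import *
s=load("/tmp/top0.npz"); im=s["image"].astype(int); W=cloud(s)
cv2.imwrite("pics/crop1.png",cv2.resize(cv2.cvtColor(s["image"][228:312,293:427],cv2.COLOR_RGB2BGR),None,fx=5.9,fy=5.9,interpolation=cv2.INTER_CUBIC))
v,u=np.mgrid[:480,:640]
for c in((312,291),(361,295),(408,282),(148,288)):
    m=(np.hypot(u-c[0],v-c[1])<15)&(W[...,2]>.014)&(W[...,2]<.025)
    r=cv2.minEnclosingCircle(np.argwhere(m)[:,::-1].astype(np.float32))
    b=m&(im[...,2]-im[...,0]>30)
    n,l,st,ce=cv2.connectedComponentsWithStats(b.astype(np.uint8))
    P=onplane(s,[r[0]],.019)[0]; m0=W[m].mean(0)
    print(c,r,P.round(4),m0.round(4))
    for k in range(1,n):
        wts=np.where(l==k,im[...,2]-im[...,0],0); q=[(u*wts).sum()/wts.sum(),(v*wts).sum()/wts.sum()]
        d=onplane(s,[q],.019)[0]-m0; print('  pip',st[k,4],d[:2].round(4),np.degrees(np.arctan2(d[1],d[0])).round(1))
for n,c,R,z in(("pot",(235,279),40,(.07,.085)),("caddy",(480,284),42,(.045,.06)),("jarfoot",(350,257),25,(.004,.2)),("rim",(350,257),25,(.108,.125))):
    m=(np.hypot(u-c[0],v-c[1])<R)&(W[...,2]>z[0])&(W[...,2]<z[1]); p=W[m]; print(n,len(p),p.min(0).round(3),p.max(0).round(3),p.mean(0).round(3))
E
```

```text
(312, 291) ((312.349365234375, 291.0313720703125), 11.092231750488281) [0.4453 0.1503 0.019 ] [0.4449 0.1506 0.019 ]
  pip 9 [0.0227 0.0057] 14.0
  pip 7 [-0.0044 -0.0206] -102.2
  pip 7 [-0.0134  0.0166] 129.0
(361, 295) ((360.68603515625, 295.593017578125), 11.216131210327148) [0.4318 0.0233 0.019 ] [0.4322 0.0236 0.0186]
  pip 8 [ 0.0146 -0.0172] -49.6
  pip 5 [0.0102 0.0205] 63.5
  pip 6 [-0.0205 -0.0026] -172.8
(408, 282) ((408.0288391113281, 282.1586608886719), 11.181602478027344) [ 0.4659 -0.1027  0.019 ] [ 0.4659 -0.1033  0.019 ]
  pip 6 [0.0239 0.0011] 2.7
  pip 6 [-0.0094  0.0196] 115.6
  pip 4 [-0.0088 -0.0187] -115.2
(148, 288) ((147.76368713378906, 288.460205078125), 11.330904006958008) [0.457  0.5836 0.019 ] [0.4576 0.584  0.0188]
  pip 4 [0.015 0.02 ] 53.1
  pip 4 [ 0.0109 -0.0179] -58.7
  pip 5 [-0.0201  0.004 ] 168.8
pot 518 [0.386 0.262 0.07 ] [0.558 0.433 0.085] [0.476 0.353 0.078]
caddy 701 [ 0.375 -0.369  0.045] [ 0.531 -0.201  0.06 ] [ 0.454 -0.288  0.054]
jarfoot 1181 [ 0.472 -0.016  0.004] [0.604 0.113 0.121] [0.528 0.053 0.051]
rim 149 [0.512 0.027 0.108] [0.56  0.075 0.121] [0.535 0.051 0.113]
```

View pics/crop1.png

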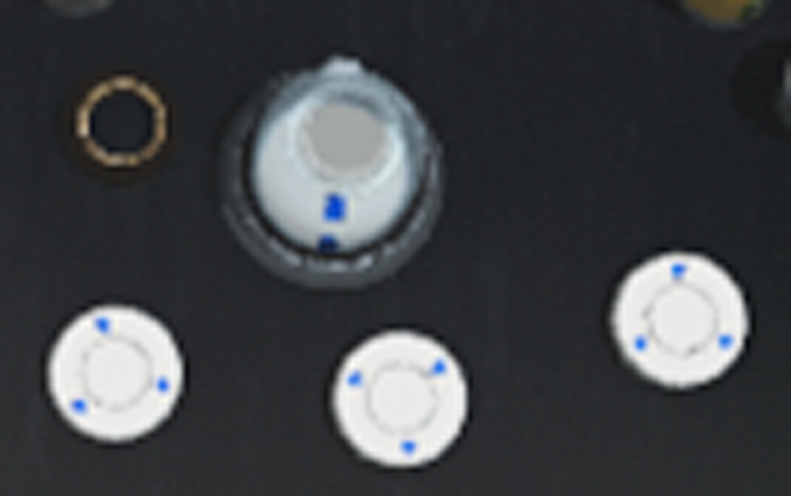

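The crop shows the jar's rim centre at about (342,135) and blue marks at (335,207) and (328,242). All three caps have three clear pips. Next I need the jar axis and the stripe bearing.

Run:
```python
from h import *
from scipy.optimize import least_squares
v,u=np.mgrid[:480,:640]
def fit(p):
    f=lambda a:np.hypot(p[:,0]-a[0],p[:,1]-a[1])-a[2]
    r=least_squares(f,[*p[:,:2].mean(0),.03],loss="soft_l1",f_scale=.002); return r.x.round(4),np.abs(r.fun).mean().round(4)
for n in("top","scene"):
    s=load(f"/tmp/{n}0.npz");W=cloud(s);im=s["image"].astype(int)
    near=np.hypot(W[...,0]-.535,W[...,1]-.05)<.06
    for z in((.110,.1185),(.03,.072)):
        m=near&(W[...,2]>z[0])&(W[...,2]<z[1]); print(n,z,m.sum(),fit(W[m]))
    b=near&(im[...,2]-im[...,0]>60); print(n,"stripe",np.c_[u[b],v[b],W[b].round(3)].tolist()[:30])
    if n=="top":
        e=np.array([(220,170),(442,170),(332,288),(250,255),(415,255)])/5.9+[293,228]
        print("foot?",onplane(s,e,.03).round(3).tolist())
        print("rimc",onplane(s,[[293+342/5.9,228+133/5.9]],.115).round(4))
        m=(np.hypot(u-480,v-284)<60)&(W[...,2]>.046)&(W[...,2]<.062);p=W[m];print("caddy",p.min(0),p.max(0))
        pp=(np.hypot(W[...,0]-.476,W[...,1]-.353)<.1)&(W[...,2]>.073)&(W[...,2]<.083);print("pot",fit(W[pp]))
        o=(W[...,2]>.012)&(W[...,2]<.5)&(W[...,0]<.75)&(W[...,0]>.3)&(W[...,1]<.7)&(W[...,1]>-.4)
        nn,l,st,ce=cv2.connectedComponentsWithStats(o.astype(np.uint8))
        for k in range(1,nn):
            if st[k,4]>40: q=W[l==k]; print(q.min(0).round(3),q.max(0).round(3))
```

```text
top (0.11, 0.1185) 111 (array([0.5344, 0.0514, 0.0204]), np.float64(0.0021))
top (0.03, 0.072) 127 (array([0.5349, 0.0512, 0.0373]), np.float64(0.0012))
top stripe [[348.0, 261.0, 0.514, 0.059, 0.085], [349.0, 261.0, 0.513, 0.056, 0.086], [350.0, 261.0, 0.51, 0.055, 0.107], [351.0, 261.0, 0.511, 0.052, 0.102], [348.0, 262.0, 0.511, 0.059, 0.084], [349.0, 262.0, 0.511, 0.056, 0.085], [350.0, 262.0, 0.511, 0.054, 0.085], [351.0, 262.0, 0.51, 0.051, 0.088], [348.0, 263.0, 0.509, 0.059, 0.084], [349.0, 263.0, 0.509, 0.056, 0.084], [350.0, 263.0, 0.509, 0.053, 0.081], [351.0, 263.0, 0.509, 0.051, 0.081], [348.0, 264.0, 0.507, 0.059, 0.081], [349.0, 264.0, 0.507, 0.056, 0.078], [350.0, 264.0, 0.506, 0.054, 0.087], [351.0, 264.0, 0.506, 0.051, 0.084], [348.0, 265.0, 0.504, 0.059, 0.08], [349.0, 265.0, 0.504, 0.056, 0.081], [350.0, 265.0, 0.503, 0.054, 0.087], [348.0, 268.0, 0.498, 0.058, 0.068], [349.0, 268.0, 0.499, 0.055, 0.066]]
foot? [[0.534, 0.102, 0.03], [0.533, 0.002, 0.03], [0.48, 0.053, 0.03], [0.496, 0.089, 0.03], [0.495, 0.016, 0.03]]
rimc [[0.5351 0.0525 0.115 ]]
caddy [ 0.37456
[... 1453 characters left out ...]
2], [353.0, 246.0, 0.505, 0.056, 0.082], [354.0, 246.0, 0.504, 0.054, 0.082], [355.0, 246.0, 0.502, 0.052, 0.082], [352.0, 247.0, 0.502, 0.062, 0.083], [353.0, 247.0, 0.504, 0.057, 0.08], [354.0, 247.0, 0.499, 0.058, 0.083], [354.0, 253.0, 0.497, 0.059, 0.066], [355.0, 253.0, 0.495, 0.058, 0.067], [354.0, 254.0, 0.495, 0.061, 0.065], [355.0, 254.0, 0.496, 0.056, 0.062], [354.0, 255.0, 0.501, 0.056, 0.057], [355.0, 255.0, 0.496, 0.056, 0.059], [354.0, 256.0, 0.5, 0.056, 0.054], [355.0, 256.0, 0.5, 0.053, 0.053], [354.0, 257.0, 0.499, 0.057, 0.052], [355.0, 257.0, 0.498, 0.054, 0.052], [354.0, 258.0, 0.498, 0.058, 0.05], [355.0, 258.0, 0.495, 0.056, 0.051], [354.0, 259.0, 0.496, 0.059, 0.048]]
```

```bash
cat > go.py <<'E'
# usage: go.py x y z yawdeg  -> tool-frame shift and turn (units of 10 deg) from the measured pose
import sys,numpy as np
from bench import robot
from scipy.spatial.transform import Rotation as Ro
o=robot.get_obs(); R=Ro.from_euler("xyz",o["ee_rot"]).as_matrix()
print("t",round(o["time"],2),"pos",o["tool_pos"].round(4),"rot",np.degrees(o["ee_rot"]).round(2),"j6",o["joint_positions"][5].round(2),"F",o["wrist_force"].round(1),"Tq",o["wrist_torque"].round(3),"w",round(o["width"],4),"f",round(o["finger_force"],1))
a=list(map(float,sys.argv[1:]))
for k in range(0,len(a),4):
    y=np.degrees(o["ee_rot"][2]); print("shift",(R.T@(np.array(a[k:k+3])-o["tool_pos"])).round(4),"turn",round((y-a[k+3])/10,3))
E
python3 go.py .4659 -.103 .1 20
```

```text
t 0.1 pos [ 0.1759 -0.5206  0.1809] rot [-1.7989e+02 -1.0000e-02  1.8670e+01] j6 -0.1 F [-0.4 -0.5 -0.1] Tq [ 0.001  0.022 -0.047] w 0.094 f 0.0
shift [ 0.4084 -0.3026  0.0815] turn -0.133
```

Call:
carry_out(
  steps=[
    [[0.408,-0.303,0.08],-0.13,-1],
    [[0.408,-0.303,0.08],-0.13,-1],
    [[0.408,-0.303,0.08],-0.13,-1],
    [[0.408,-0.303,0.08],-0.13,-1],
    [[0.408,-0.303,0.08],-0.13,-1],
    [[0.408,-0.303,0.08],-0.13,-1],
    [[0.408,-0.303,0.08],-0.13,-1],
    [[0.408,-0.303,0.08],-0.13,-1],
    [[0.408,-0.303,0.08],-0.13,-1],
    [[0.408,-0.303,0.08],-0.13,-1],
  ],
)

```text
time: 1.35
tool_pos: [0.4653, -0.1032, 0.1013]
ee_rot: [-3.141, 0.002, 0.35]
wrist_force: [0.3, -1.1, -0.1]
width: 0.0938
finger_force: 0.0
```

```bash
python3 go.py .4659 -.103 .006 20
```

```text
t 1.35 pos [ 0.4653 -0.1032  0.1013] rot [-1.7999e+02  9.0000e-02  2.0070e+01] j6 0.88 F [ 0.3 -1.1 -0.1] Tq [-0.024  0.041  0.018] w 0.0938 f 0.0
shift [0.0008 0.0001 0.0953] turn 0.007
```

Call:
carry_out(
  steps=[
    [[0.001,0,0.05],0,-1],
    [[0.001,0,0.095],0,-1],
    [[0.001,0,0.095],0,-1],
    [[0.001,0,0.095],0,1],
    [[0.001,0,0.095],0,1],
    [[0.001,0,0.095],0,1],
    [[0.001,0,0.095],0,1],
    [[0.001,0,0.095],0,1],
  ],
)

```text
time: 2.35
tool_pos: [0.4667, -0.1031, 0.0072]
ee_rot: [3.141, -0.0, 0.349]
wrist_force: [0.3, -0.1, -0.2]
width: 0.0472
finger_force: 0.0
```

```bash
python3 go.py .5345 .052 .18 71.5
```

```text
t 2.35 pos [ 0.4667 -0.1031  0.0072] rot [ 1.7998e+02 -2.0000e-02  1.9980e+01] j6 0.89 F [ 0.3 -0.1 -0.2] Tq [ 0.046 -0.023  0.035] w 0.0472 f 0.0
shift [ 0.1168 -0.1225 -0.1728] turn -5.152
```

```bash
python3 - <<'E'
from bench import robot
import cv2,numpy as np
s=robot.snapshot("scene"); t=robot.snapshot("top")
a=cv2.resize(s["image"][200:340,320:480],None,fx=3.5,fy=3.5,interpolation=2);b=cv2.resize(t["image"][230:320,340:440],None,fx=2.4,fy=2.4,interpolation=2)
im=np.zeros((490,800,3),np.uint8);im[:490,:560]=a;im[:216,560:]=b
cv2.imwrite("pics/c2.png",im[...,::-1])
E
python3 go.py
```

```text
t 2.45 pos [ 0.4665 -0.103   0.0069] rot [180.     0.    19.98] j6 0.89 F [-0.9 -0.4 -0.9] Tq [ 0.001  0.01  -0.013] w 0.0395 f 0.0
```

View pics/c2.png

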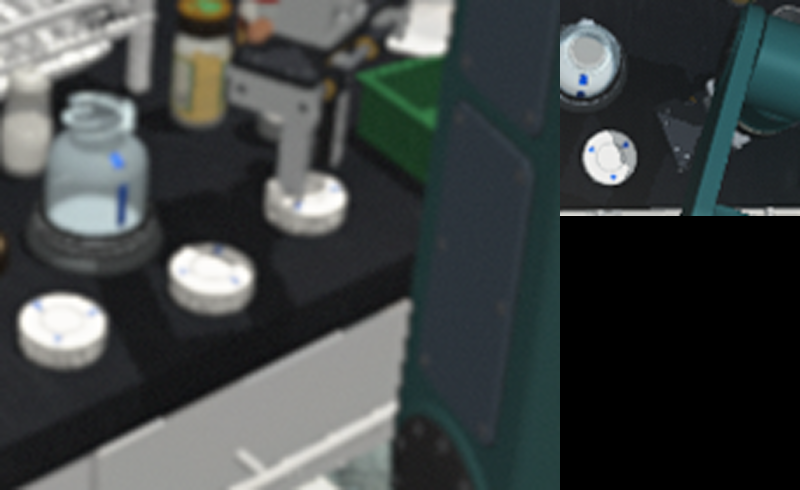

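The fingers passed over or into the cap, ending on top of it at about (404,254) in the scene picture. I'll measure the fingertip height.

```bash
python3 - <<'E'
from bench import robot
from h import *
s=robot.snapshot("scene");W=cloud(s);im=s["image"]
for v in range(228,268,3):
    print(v,[(tuple(W[v,u].round(3)),im[v,u].tolist()) for u in (400,404)])
E
python3 go.py
```

```text
228 [((np.float64(0.429), np.float64(-0.029), np.float64(0.143)), [128, 129, 128]), ((np.float64(0.417), np.float64(-0.03), np.float64(0.148)), [129, 129, 129])]
231 [((np.float64(0.428), np.float64(-0.028), np.float64(0.135)), [126, 128, 127]), ((np.float64(0.418), np.float64(-0.032), np.float64(0.139)), [122, 124, 123])]
234 [((np.float64(0.553), np.float64(-0.158), np.float64(0.019)), [142, 142, 138]), ((np.float64(0.418), np.float64(-0.033), np.float64(0.129)), [127, 128, 127])]
237 [((np.float64(0.552), np.float64(-0.158), np.float64(0.01)), [98, 98, 97]), ((np.float64(0.457), np.float64(-0.075), np.float64(0.086)), [128, 128, 128])]
240 [((np.float64(0.554), np.float64(-0.161), np.float64(-0.002)), [78, 79, 77]), ((np.float64(0.453), np.float64(-0.072), np.float64(0.08)), [127, 128, 127])]
243 [((np.float64(0.464), np.float64(-0.07), np.float64(0.066)), [83, 85, 86]), ((np.float64(0.453), np.float64(-0.073), np.float64(0.071)), [129, 129, 128])]
246 [((np.float64(0.464), np.float64(-0.071), np.float64(0.056)), [95, 96, 96]), ((np.float64(0.452), np.float64(-0.073), np.float64(0
[... 600 characters left out ...]
.float64(0.456), np.float64(-0.082), np.float64(0.018)), [146, 151, 170])]
261 [((np.float64(0.462), np.float64(-0.074), np.float64(0.009)), [144, 142, 137]), ((np.float64(0.448), np.float64(-0.075), np.float64(0.016)), [162, 161, 155])]
264 [((np.float64(0.463), np.float64(-0.076), np.float64(-0.002)), [109, 108, 103]), ((np.float64(0.446), np.float64(-0.074), np.float64(0.008)), [160, 158, 151])]
267 [((np.float64(0.451), np.float64(-0.065), np.float64(-0.001)), [29, 32, 32]), ((np.float64(0.448), np.float64(-0.077), np.float64(-0.004)), [61, 62, 61])]
t 2.5 pos [ 0.4665 -0.103   0.0068] rot [-1.800e+02  1.000e-02  1.998e+01] j6 0.89 F [-0.4 -0.3  0.1] Tq [0.011 0.081 0.049] w 0.0353 f 0.0
```

Call:
carry_out(
  steps=[
    [[0,0,-0.06],0,-0.28],
    [[0,0,-0.1],0,-0.28],
    [[0,0,-0.1],0,-0.28],
    [[0,0,-0.1],0,-0.28],
    [[0,0,-0.1],0,-0.28],
  ],
)

```text
time: 3.12
tool_pos: [0.4652, -0.1026, 0.1047]
ee_rot: [-3.139, 0.003, 0.348]
wrist_force: [0.4, 0.4, -0.1]
width: 0.0602
finger_force: 0.0
```

```bash
python3 go.py
python3 - <<'E'
from bench import robot
from h import *
s=robot.snapshot("scene");W=cloud(s)
im=cv2.resize(s["image"][140:290,350:480],None,fx=4,fy=4,interpolation=2)
cv2.imwrite("pics/c3.png",im[...,::-1]); np.savez("/tmp/s3.npz",**s)
c=np.hypot(W[...,0]-.4665,W[...,1]+.103)<.062
for lo in np.arange(.09,.16,.005):
    m=c&(W[...,2]>lo)&(W[...,2]<lo+.005); 
    print(lo.round(3),m.sum(), W[m].mean(0).round(3) if m.any() else "")
E
```

```text
t 3.12 pos [ 0.4652 -0.1026  0.1047] rot [-179.86    0.18   19.97] j6 0.89 F [ 0.4  0.4 -0.1] Tq [0.017 0.002 0.022] w 0.0602 f 0.0
0.09 0 
0.095 0 
0.1 0 
0.105 0 
0.11 0 
0.115 0 
0.12 0 
0.125 10 [ 0.466 -0.114  0.128]
0.13 22 [ 0.464 -0.106  0.132]
0.135 26 [ 0.461 -0.099  0.138]
0.14 24 [ 0.462 -0.101  0.143]
0.145 32 [ 0.459 -0.092  0.147]
0.15 29 [ 0.462 -0.103  0.153]
0.155 30 [ 0.46  -0.099  0.158]
0.16 27 [ 0.461 -0.098  0.163]
```

View pics/c3.png

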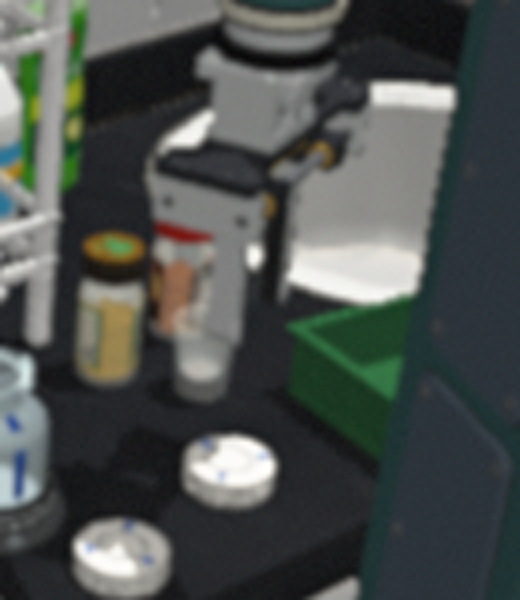

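The fingertips in the picture end near z≈.127, while the reported TCP is at .105, so the real tip is about 22 mm higher than reported. Cap A has not moved. I'll descend further while watching the force.

Call:
carry_out(
  steps=[
    [[0.001,0,0.05],0,-1],
    [[0.001,0,0.085],0,-1],
    [[0.001,0,0.085],0,-1],
    [[0.001,0,0.105],0,-1],
    [[0.001,0,0.112],0,-1],
    [[0.001,0,0.112],0,-1],
  ],
)

```text
time: 3.92
tool_pos: [0.4678, -0.1029, -0.0046]
ee_rot: [3.141, -0.0, 0.348]
wrist_force: [0.3, -0.5, -0.1]
width: 0.0941
finger_force: 0.0
```

```bash
python3 go.py
python3 - <<'E'
from bench import robot
from h import *
s=robot.snapshot("scene");W=cloud(s)
im=cv2.resize(s["image"][190:290,350:480],None,fx=5,fy=5,interpolation=2)
cv2.imwrite("pics/c4.png",im[...,::-1])
E
```

```text
t 3.92 pos [ 0.4678 -0.1029 -0.0046] rot [ 1.7998e+02 -2.0000e-02  1.9970e+01] j6 0.89 F [ 0.3 -0.5 -0.1] Tq [-0.009 -0.001 -0.037] w 0.0941 f 0.0
```

View pics/c4.png

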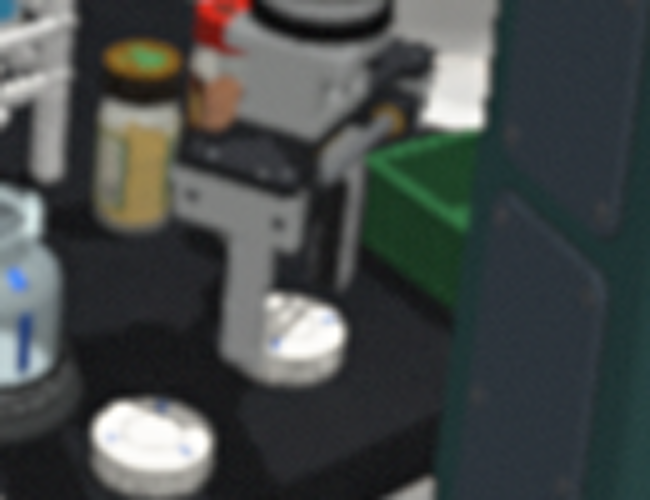

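The fingers straddle the cap; the near tip is at crop (240,365), still above the table, with no contact force. I'll go 8 mm lower and close.

Call:
carry_out(
  steps=[
    [[0,0,0.008],0,-1],
    [[0,0,0.008],0,-1],
    [[0,0,0.008],0,1],
    [[0,0,0.008],0,1],
    [[0,0,0.008],0,1],
    [[0,0,0.008],0,1],
    [[0,0,0.008],0,1],
    [[0,0,0.008],0,1],
  ],
)

```text
time: 4.97
tool_pos: [0.4675, -0.1028, -0.013]
ee_rot: [3.141, -0.0, 0.348]
wrist_force: [-0.8, -0.6, 1.2]
width: 0.0582
finger_force: 30.0
```

```bash
python3 go.py .5345 .052 .145 71.5
```

```text
t 4.97 pos [ 0.4675 -0.1028 -0.013 ] rot [ 1.7999e+02 -1.0000e-02  1.9970e+01] j6 0.89 F [-0.8 -0.6  1.2] Tq [0.009 0.003 0.025] w 0.0582 f 30.0
shift [ 0.1158 -0.1226 -0.158 ] turn -5.153
```

Call:
carry_out(
  steps=[
    [[0,0,-0.06],0,1],
    [[0,0,-0.12],-0.5,1],
    [[0,0,-0.158],-1,1],
    [[0.06,-0.06,-0.158],-2,1],
    [[0.09,-0.09,-0.158],-3,1],
    [[0.115,-0.122,-0.158],-4,1],
    [[0.115,-0.122,-0.158],-5.15,1],
    [[0.115,-0.122,-0.158],-5.15,1],
    [[0.115,-0.122,-0.158],-5.15,1],
    [[0.115,-0.122,-0.158],-5.15,1],
  ],
)

```text
time: 6.22
tool_pos: [0.5338, 0.0506, 0.1449]
ee_rot: [3.142, 0.0, 1.245]
wrist_force: [0.3, 0.1, -0.9]
width: 0.0585
finger_force: 30.0
```

```bash
python3 go.py .5345 .052 .1 71.5
python3 - <<'E'
from bench import robot
from h import *
out=np.zeros((600,800,3),np.uint8)
s=robot.snapshot("scene");t=robot.snapshot("top")
np.savez("/tmp/s5.npz",**s);np.savez("/tmp/t5.npz",**t)
out[:,:400]=cv2.resize(s["image"][180:280,310:377],(400,600),interpolation=2)
out[:,400:]=cv2.resize(t["image"][215:305,320:380],(400,600),interpolation=2)
cv2.imwrite("pics/c5.png",out[...,::-1])
E
```

```text
t 6.22 pos [0.5338 0.0506 0.1449] rot [180.     0.    71.32] j6 0.31 F [ 0.3  0.1 -0.9] Tq [-0.026 -0.046  0.034] w 0.0585 f 30.0
shift [0.0016 0.0002 0.0449] turn -0.018
```

View pics/c5.png

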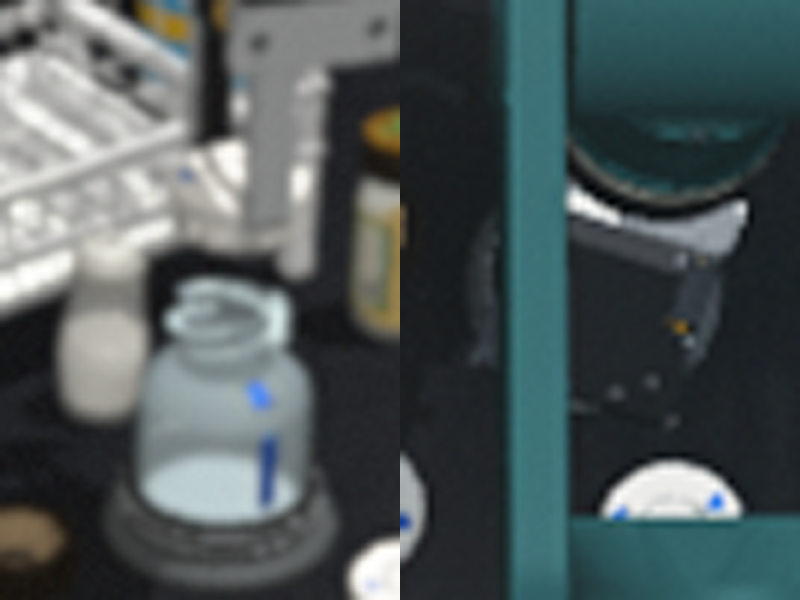

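The scene crop shows the cap held above the jar, with one pip at (187,175). The stripe's top is at (260,395), and a finger hides the pip near the stripe. I'll check the visible pip and the cap edge against the expected pose.

Run:
```python
from h import *
s=load("/tmp/s5.npz");W=cloud(s);im=s["image"].astype(int)
p=onplane(s,[[310+187/5.97,180+175/6]],.177)[0]; d=p-[.5345,.052,.177]; print("pip",p.round(4),np.hypot(*d[:2]).round(4),np.degrees(np.arctan2(d[1],d[0])).round(1))
m=(np.hypot(W[...,0]-.5345,W[...,1]-.052)<.036)&(W[...,2]>.15)&(W[...,2]<.181)&(im.sum(2)>440)
q=W[m];print(len(q),q.min(0).round(4),q.max(0).round(4))
# side wall circle fit with r=.0295
from scipy.optimize import least_squares
w=q[(q[:,2]<.174)];print(len(w),least_squares(lambda a:np.hypot(w[:,0]-a[0],w[:,1]-a[1])-.0295,[.5345,.052],loss="soft_l1",f_scale=.001).x.round(4))
print(q[q[:,2]>.174].mean(0))
```

```text
pip [0.5415 0.0693 0.177 ] 0.0186 68.1
198 [0.5002 0.0251 0.1557] [0.568  0.0826 0.1801]
78 [0.5329 0.0508]
[0.53589537 0.05860312 0.17621964]
```

Run:
```python
from h import *
v,u=np.mgrid[:480,:640]
def blue(s,box,z,c):
    im=s["image"].astype(float);w=np.clip(im[...,2]-im[...,0]-15,0,None); B=np.zeros_like(w);B[box[1]:box[3],box[0]:box[2]]=w[box[1]:box[3],box[0]:box[2]]
    n,l=cv2.connectedComponents((B>8).astype(np.uint8))
    for k in range(1,n):
        b=B*(l==k); q=[(u*b).sum()/b.sum(),(v*b).sum()/b.sum()]; d=onplane(s,[q],z)[0][:2]-c
        print(np.round(q,1),(l==k).sum(),np.hypot(*d).round(4),np.degrees(np.arctan2(d[1],d[0])).round(1))
blue(load("/tmp/s5.npz"),(335,200,365,225),.177,[.5336,.0507])
print("A at rest, scene3"); blue(load("/tmp/s3.npz"),(390,245,425,275),.019,[.4662,-.103])
print("A at rest, scene0"); blue(load("/tmp/scene0.npz"),(390,245,425,270),.019,[.4662,-.103])
```

```text
[341. 209.] 1 0.0208 64.3
A at rest, scene3
[401.  250.5] 4 0.0214 5.7
[415.  253.6] 2 0.0218 -123.8
[405.  258.4] 2 0.0248 123.8
A at rest, scene0
[400.9 250. ] 7 0.023 2.0
[415.  253.5] 2 0.0218 -123.4
[405.  258.4] 2 0.0248 123.8
```

Call:
carry_out(
  steps=[
    [[0.0015,0,0],0.3,1],
    [[0.0015,0,0.02],0.3,1],
    [[0.0015,0,0.03],0.3,1],
    [[0.0015,0,0.04],0.3,1],
    [[0.0015,0,0.045],0.3,1],
    [[0.0015,0,0.049],0.3,1],
    [[0.0015,0,0.049],0.3,1],
  ],
)

```text
time: 7.2
tool_pos: [0.5344, 0.0526, 0.0958]
ee_rot: [-3.142, 0.0, 1.195]
wrist_force: [0.2, 0.1, 0.5]
width: 0.0583
finger_force: 30.0
```

```bash
python3 go.py .5345 .052 .094 68.5
```

```text
t 7.2 pos [0.5344 0.0526 0.0958] rot [-1.800e+02  1.000e-02  6.846e+01] j6 0.37 F [0.2 0.1 0.5] Tq [-0.071 -0.001  0.008] w 0.0583 f 30.0
shift [-0.0005  0.0004  0.0018] turn -0.004
```

Call:
carry_out(
  steps=[
    [[-0.0005,0.0004,0.001],0,1],
    [[-0.0005,0.0004,0.0018],0,1],
    [[-0.0005,0.0004,0.0018],0,1],
  ],
)

```text
time: 7.58
tool_pos: [0.5346, 0.052, 0.0942]
ee_rot: [3.141, 0.0, 1.195]
wrist_force: [0.2, -0.1, 0.4]
width: 0.0583
finger_force: 30.0
```

```bash
python3 go.py
```

```text
t 7.58 pos [0.5346 0.052  0.0942] rot [179.99   0.    68.47] j6 0.37 F [ 0.2 -0.1  0.4] Tq [-0.081 -0.114  0.026] w 0.0583 f 30.0
```

Call:
carry_out(
  steps=[
    [[0,0,0.0004],0.5,1],
    [[0,0,0.0008],1.0,1],
    [[0,0,0.0008],1.0,1],
  ],
)

```text
time: 7.95
tool_pos: [0.5346, 0.052, 0.0933]
ee_rot: [3.141, 0.0, 1.021]
wrist_force: [0.1, 0.4, -0.4]
width: 0.0584
finger_force: 30.0
```

```bash
python3 go.py
```

```text
t 7.95 pos [0.5346 0.052  0.0933] rot [179.99   0.    58.53] j6 0.54 F [ 0.1  0.4 -0.4] Tq [-0.016 -0.078 -0.014] w 0.0584 f 30.0
```

Call:
carry_out(
  steps=[
    [[0,0,0.0002],0.25,1],
    [[0,0,0.0004],0.5,1],
  ],
)

```text
time: 8.2
tool_pos: [0.5346, 0.052, 0.0929]
ee_rot: [3.141, 0.0, 0.933]
wrist_force: [-0.4, -0.3, -0.3]
width: 0.0583
finger_force: 30.0
```

```bash
python3 go.py
```

```text
t 8.2 pos [0.5346 0.052  0.0929] rot [179.99   0.    53.48] j6 0.63 F [-0.4 -0.3 -0.3] Tq [-0.038 -0.042  0.029] w 0.0583 f 30.0
```

Call:
carry_out(
  steps=[
    [[0,0,0.0002],0.25,1],
    [[0,0,0.0004],0.5,1],
  ],
)

```text
time: 8.45
tool_pos: [0.5351, 0.0519, 0.0927]
ee_rot: [3.141, -0.001, 0.846]
wrist_force: [1.7, -0.5, -0.5]
width: 0.0583
finger_force: 30.0
```

```bash
python3 go.py
```

```text
t 8.45 pos [0.5351 0.0519 0.0927] rot [ 1.7994e+02 -4.0000e-02  4.8480e+01] j6 0.72 F [ 1.7 -0.5 -0.5] Tq [-0.051 -0.337  0.044] w 0.0583 f 30.0
```

Call:
carry_out(
  steps=[
    [[0,0,0.0002],0.2,1],
    [[0,0,0.0004],0.4,1],
  ],
)

```text
time: 8.7
tool_pos: [0.536, 0.0518, 0.0928]
ee_rot: [3.139, -0.002, 0.776]
wrist_force: [3.6, -0.1, 0.4]
width: 0.0581
finger_force: 30.0
```

```bash
python3 go.py
```

```text
t 8.7 pos [0.536  0.0518 0.0928] rot [ 1.7985e+02 -1.2000e-01  4.4440e+01] j6 0.79 F [ 3.6 -0.1  0.4] Tq [-0.204 -0.757  0.58 ] w 0.0581 f 30.0
```

Call:
carry_out(
  steps=[
    [[0,0,0],0.1,1],
    [[0,0,0],0.2,1],
  ],
)

```text
time: 8.95
tool_pos: [0.5362, 0.0521, 0.0928]
ee_rot: [3.139, -0.003, 0.742]
wrist_force: [4.9, -0.0, 0.4]
width: 0.0581
finger_force: 30.0
```

```bash
python3 go.py
```

```text
t 8.95 pos [0.5362 0.0521 0.0928] rot [ 1.7984e+02 -1.6000e-01  4.2520e+01] j6 0.82 F [ 4.9 -0.   0.4] Tq [-0.105 -1.154  1.017] w 0.0581 f 30.0
```

Torque doubled in 2° while the cap was still about 5 mm too high, so this one jams. I'll turn it back, lift it and take it to the green box.

Call:
carry_out(
  steps=[
    [[0,0,-0.0007],-0.9,1],
    [[0,0,-0.0014],-1.8,1],
    [[0,0,-0.002],-2.6,1],
    [[0,0,-0.002],-2.6,1],
    [[0,0,-0.005],-2.6,1],
    [[0,0,-0.015],-2.6,1],
    [[0,0,-0.05],-2.6,1],
    [[0,0,-0.05],-2.6,1],
  ],
)

```text
time: 9.95
tool_pos: [0.5365, 0.052, 0.146]
ee_rot: [3.135, -0.002, 1.194]
wrist_force: [0.7, 0.4, 0.6]
width: 0.0581
finger_force: 30.0
```

```bash
python3 go.py .453 -.285 .12 10 .453 -.285 .04 10
```

```text
t 9.95 pos [0.5365 0.052  0.146 ] rot [ 1.7964e+02 -1.3000e-01  6.8420e+01] j6 0.37 F [0.7 0.4 0.6] Tq [-0.068 -0.012  0.027] w 0.0581 f 30.0
shift [-0.3441  0.0461  0.0255] turn 5.842
shift [-0.3443  0.0456  0.1055] turn 5.842
```

Call:
carry_out(
  steps=[
    [[-0.06,0.007,0],-0.4,1],
    [[-0.12,0.014,0.02],-0.8,1],
    [[-0.18,0.021,0.03],-1.2,1],
    [[-0.24,0.028,0.03],-1.66,1],
    [[-0.319,0.036,0.03],-1.66,1],
    [[-0.319,0.036,0.03],-1.66,1],
    [[-0.319,0.036,0.08],-1.66,1],
    [[-0.319,0.036,0.12],-1.66,1],
    [[-0.319,0.036,0.12],-1.66,1],
  ],
)

```text
time: 11.08
tool_pos: [0.448, -0.2548, 0.0179]
ee_rot: [-3.133, -0.006, 1.485]
wrist_force: [0.1, -0.3, -0.1]
width: 0.0582
finger_force: 30.0
```

```bash
python3 go.py .453 -.258 .005 85 .432 .0235 .1 82
```

```text
t 11.07 pos [ 0.448  -0.2548  0.0179] rot [-179.53   -0.32   85.09] j6 -0.54 F [ 0.1 -0.3 -0.1] Tq [-0.069  0.024 -0.01 ] w 0.0582 f 30.0
shift [-0.0028  0.0054  0.0129] turn 0.009
shift [ 0.2764 -0.0404 -0.0802] turn 0.309
```

Call:
carry_out(
  steps=[
    [[-0.002,0.004,0.01],0,1],
    [[-0.002,0.004,0.01],0,1],
    [[-0.002,0.004,0.01],0,-0.5],
    [[-0.002,0.004,0.01],0,-0.5],
    [[-0.002,0.004,0.01],0,-0.5],
    [[-0.002,0.004,-0.04],0,-0.5],
    [[-0.002,0.004,-0.09],0,-0.5],
    [[-0.002,0.004,-0.1],0,-0.8],
    [[-0.002,0.004,-0.1],0,-1],
  ],
)

```text
time: 12.2
tool_pos: [0.4549, -0.2604, 0.1224]
ee_rot: [3.141, 0.001, 1.485]
wrist_force: [-1.2, -1.1, -0.3]
width: 0.087
finger_force: 0.0
```

```bash
python3 go.py .432 .0235 .1 60 .432 .0235 -.0135 60
python3 - <<'E'
from bench import robot
from h import *
s=robot.snapshot("top");cv2.imwrite("pics/c6.png",cv2.resize(s["image"][240:320,340:520],None,fx=4,fy=4,interpolation=2)[...,::-1])
E
```

```text
t 12.2 pos [ 0.4549 -0.2604  0.1224] rot [1.7994e+02 4.0000e-02 8.5060e+01] j6 -0.54 F [-1.2 -1.1 -0.3] Tq [-0.085 -0.077 -0.008] w 0.087 f 0.0
shift [ 0.2809 -0.0473  0.0221] turn 2.506
shift [ 0.281  -0.0474  0.1356] turn 2.506
```

View pics/c6.png

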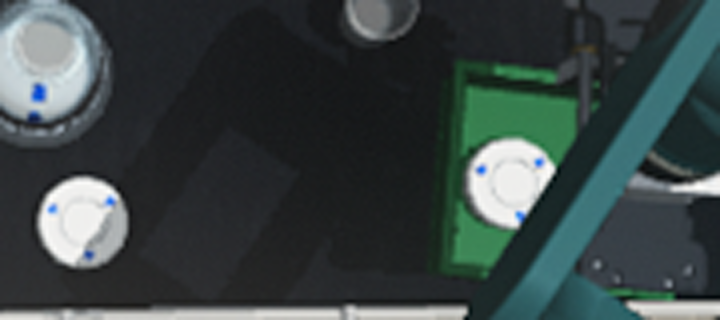

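Cap A lies flat in the caddy at crop (513,182), and its pips confirm that it did not slip in the grip. Next is the middle cap.

Call:
carry_out(
  steps=[
    [[0.06,-0.01,0],0.8,-1],
    [[0.12,-0.02,0],1.7,-1],
    [[0.18,-0.03,0],2.5,-1],
    [[0.24,-0.04,0.01],2.5,-1],
    [[0.281,-0.047,0.022],2.5,-1],
    [[0.281,-0.047,0.022],2.5,-1],
    [[0.281,-0.047,0.022],2.5,-1],
    [[0.281,-0.047,0.08],2.5,-1],
    [[0.281,-0.047,0.12],2.5,-1],
    [[0.281,-0.047,0.12],2.5,-1],
  ],
)

```text
time: 13.5
tool_pos: [0.4288, 0.0226, -0.0013]
ee_rot: [-3.134, 0.004, 1.046]
wrist_force: [0.5, 0.4, -0.3]
width: 0.0943
finger_force: 0.0
```

```bash
python3 go.py .432 .0235 -.0135 60
```

```text
t 13.5 pos [ 0.4288  0.0226 -0.0013] rot [-179.56    0.24   59.93] j6 0.45 F [ 0.5  0.4 -0.3] Tq [-0.063  0.009 -0.007] w 0.0943 f 0.0
shift [0.0025 0.0024 0.0121] turn -0.007
```

Call:
carry_out(
  steps=[
    [[0,0,0.005],0,-1],
    [[0,0,0.014],0,-1],
    [[0,0,0.014],0,-1],
    [[0,0,0.014],0,1],
    [[0,0,0.014],0,1],
    [[0,0,0.014],0,1],
    [[0,0,0.014],0,1],
    [[0,0,0.014],0,1],
    [[0,0,0.014],0,1],
  ],
)

```text
time: 14.62
tool_pos: [0.4322, 0.0237, -0.0118]
ee_rot: [3.141, -0.0, 1.048]
wrist_force: [-0.9, -0.1, 0.4]
width: 0.0582
finger_force: 30.0
```

```bash
python3 go.py .5345 .052 .145 45.5
```

```text
t 14.62 pos [ 0.4322  0.0237 -0.0118] rot [179.99  -0.    60.07] j6 0.45 F [-0.9 -0.1  0.4] Tq [-0.072 -0.027  0.028] w 0.0582 f 30.0
shift [ 0.0756  0.0746 -0.1568] turn 1.457
```

Call:
carry_out(
  steps=[
    [[0,0,-0.06],0,1],
    [[0,0,-0.12],0,1],
    [[0,0,-0.157],0.7,1],
    [[0,0,-0.157],1.46,1],
    [[0.04,0.04,-0.157],1.46,1],
    [[0.0755,0.0745,-0.157],1.46,1],
    [[0.0755,0.0745,-0.157],1.46,1],
    [[0.0755,0.0745,-0.157],1.46,1],
    [[0.0755,0.0745,-0.157],1.46,1],
  ],
)

```text
time: 15.75
tool_pos: [0.5335, 0.0517, 0.1455]
ee_rot: [3.141, -0.0, 0.793]
wrist_force: [0.0, 0.2, 0.2]
width: 0.0579
finger_force: 30.0
```

```bash
python3 go.py .5345 .052 .0955 45.5
```

```text
t 15.75 pos [0.5335 0.0517 0.1455] rot [ 1.7998e+02 -1.0000e-02  4.5450e+01] j6 0.77 F [0.  0.2 0.2] Tq [ 0.011 -0.096 -0.007] w 0.0579 f 30.0
shift [0.0009 0.0005 0.05  ] turn -0.005
```

Call:
carry_out(
  steps=[
    [[0.0005,0.0003,0.015],0,1],
    [[0.0005,0.0003,0.03],0,1],
    [[0.0005,0.0003,0.04],0,1],
    [[0.0005,0.0003,0.046],0,1],
    [[0.0005,0.0003,0.05],0,1],
    [[0.0005,0.0003,0.05],0,1],
    [[0.0005,0.0003,0.05],0,1],
  ],
)

```text
time: 16.62
tool_pos: [0.5353, 0.0521, 0.0954]
ee_rot: [3.141, -0.001, 0.794]
wrist_force: [-0.1, 0.5, 0.2]
width: 0.0582
finger_force: 30.0
```

```bash
python3 go.py .5345 .052 .0955 45.5
```

```text
t 16.62 pos [0.5353 0.0521 0.0954] rot [ 1.7996e+02 -3.0000e-02  4.5470e+01] j6 0.77 F [-0.1  0.5  0.2] Tq [ 0.005 -0.068  0.062] w 0.0582 f 30.0
shift [-0.0006 -0.0005 -0.0001] turn -0.003
```

Call:
carry_out(
  steps=[
    [[-0.0005,-0.0005,0.0004],0.5,1],
    [[-0.0005,-0.0005,0.0008],1.0,1],
    [[-0.0005,-0.0005,0.0008],1.0,1],
  ],
)

```text
time: 17.0
tool_pos: [0.5344, 0.0521, 0.0945]
ee_rot: [3.141, -0.0, 0.62]
wrist_force: [-0.4, 0.3, -0.3]
width: 0.0579
finger_force: 30.0
```

```bash
python3 go.py
```

```text
t 17.0 pos [0.5344 0.0521 0.0945] rot [ 1.7998e+02 -2.0000e-02  3.5520e+01] j6 0.94 F [-0.4  0.3 -0.3] Tq [-0.037 -0.044 -0.01 ] w 0.0579 f 30.0
```

Call:
carry_out(
  steps=[
    [[0,0,0.0003],0.3,1],
    [[0,0,0.0005],0.6,1],
  ],
)

```text
time: 17.25
tool_pos: [0.5344, 0.0521, 0.0939]
ee_rot: [3.141, -0.0, 0.514]
wrist_force: [-0.6, 0.5, -1.0]
width: 0.0582
finger_force: 30.0
```

```bash
python3 go.py
```

```text
t 17.25 pos [0.5344 0.0521 0.0939] rot [ 1.7999e+02 -2.0000e-02  2.9470e+01] j6 1.05 F [-0.6  0.5 -1. ] Tq [ 0.049 -0.027  0.024] w 0.0582 f 30.0
```

Call:
carry_out(
  steps=[
    [[0,0,0.0003],0.3,1],
    [[0,0,0.0005],0.6,1],
  ],
)

```text
time: 17.5
tool_pos: [0.5344, 0.0521, 0.0934]
ee_rot: [3.141, -0.0, 0.41]
wrist_force: [-0.4, 0.4, -0.3]
width: 0.0581
finger_force: 30.0
```

```bash
python3 go.py
```

```text
t 17.5 pos [0.5344 0.0521 0.0934] rot [ 1.7999e+02 -2.0000e-02  2.3470e+01] j6 1.15 F [-0.4  0.4 -0.3] Tq [ 0.021 -0.05  -0.006] w 0.0581 f 30.0
```

Call:
carry_out(
  steps=[
    [[0,0,0.0003],0.3,1],
    [[0,0,0.0005],0.6,1],
  ],
)

```text
time: 17.75
tool_pos: [0.5344, 0.0521, 0.0929]
ee_rot: [3.141, -0.0, 0.305]
wrist_force: [-0.2, 0.7, 0.2]
width: 0.0584
finger_force: 30.0
```

```bash
python3 go.py
```

```text
t 17.75 pos [0.5344 0.0521 0.0929] rot [ 1.7999e+02 -2.0000e-02  1.7460e+01] j6 1.26 F [-0.2  0.7  0.2] Tq [-0.057 -0.017  0.032] w 0.0584 f 30.0
```

Call:
carry_out(
  steps=[
    [[0,0,0.0003],0.3,1],
    [[0,0,0.0006],0.7,1],
  ],
)

```text
time: 18.0
tool_pos: [0.5344, 0.0521, 0.0923]
ee_rot: [3.141, -0.0, 0.182]
wrist_force: [0.1, -0.2, 0.5]
width: 0.0584
finger_force: 30.0
```

```bash
python3 go.py
```

```text
t 18.0 pos [0.5344 0.0521 0.0923] rot [ 1.7999e+02 -2.0000e-02  1.0440e+01] j6 1.38 F [ 0.1 -0.2  0.5] Tq [-0.024  0.007  0.004] w 0.0584 f 30.0
```

Call:
carry_out(
  steps=[
    [[0,0,0.0004],0.5,1],
    [[0,0,0.001],1.0,1],
    [[0,0,0.001],1.0,1],
  ],
)

```text
time: 18.38
tool_pos: [0.5344, 0.0521, 0.0913]
ee_rot: [3.141, -0.0, 0.01]
wrist_force: [0.1, 0.2, -0.2]
width: 0.0584
finger_force: 30.0
```

```bash
python3 go.py
```

```text
t 18.38 pos [0.5344 0.0521 0.0913] rot [ 1.7999e+02 -3.0000e-02  5.9000e-01] j6 1.55 F [ 0.1  0.2 -0.2] Tq [-0.032 -0.026  0.009] w 0.0584 f 30.0
```

Call:
carry_out(
  steps=[
    [[0,0,0.0005],0.6,1],
    [[0,0,0.001],1.2,1],
    [[0,0,0.0013],1.5,1],
    [[0,0,0.0013],1.5,1],
  ],
)

```text
time: 18.88
tool_pos: [0.5343, 0.0521, 0.09]
ee_rot: [-3.141, -0.0, -0.251]
wrist_force: [0.2, 0.1, 0.1]
width: 0.0581
finger_force: 30.0
```

```bash
python3 go.py
```

```text
t 18.88 pos [0.5343 0.0521 0.09  ] rot [-1.7999e+02 -2.0000e-02 -1.4390e+01] j6 1.81 F [0.2 0.1 0.1] Tq [ 0.073 -0.053 -0.001] w 0.0581 f 30.0
```

Call:
carry_out(
  steps=[
    [[0,0,0.0005],0.5,1],
    [[0,0,0.0011],0.9,1],
    [[0,0,0.0011],0.9,1],
  ],
)

```text
time: 19.25
tool_pos: [0.5345, 0.0521, 0.0893]
ee_rot: [-3.141, -0.001, -0.408]
wrist_force: [-0.4, 1.1, 1.2]
width: 0.0581
finger_force: 30.0
```

```bash
python3 go.py
```

```text
t 19.25 pos [0.5345 0.0521 0.0893] rot [-1.7998e+02 -5.0000e-02 -2.3390e+01] j6 1.97 F [-0.4  1.1  1.2] Tq [ 0.045  0.032 -0.056] w 0.0581 f 30.0
```

Call:
carry_out(
  steps=[
    [[0,0,0.0006],0.3,1],
    [[0,0,0.0012],0.5,1],
    [[0,0,0.0012],0.5,1],
  ],
)

```text
time: 19.62
tool_pos: [0.5352, 0.052, 0.0892]
ee_rot: [-3.14, -0.003, -0.496]
wrist_force: [-0.6, -1.2, 5.8]
width: 0.058
finger_force: 30.0
```

```bash
python3 go.py
```

```text
t 19.62 pos [0.5352 0.052  0.0892] rot [-1.7994e+02 -1.6000e-01 -2.8420e+01] j6 2.06 F [-0.6 -1.2  5.8] Tq [-0.007  0.138 -0.046] w 0.058 f 30.0
```

Cap B is home: it rests on the rim with its edge at about 101 mm and showed no torque on the way. I'll unscrew it now.

Call:
carry_out(
  steps=[
    [[0,0,-0.0016],-0.6,1],
    [[0,0,-0.0024],-1.6,1],
    [[0,0,-0.0033],-2.6,1],
    [[0,0,-0.0041],-3.6,1],
    [[0,0,-0.0049],-4.6,1],
    [[0,0,-0.0057],-5.6,1],
    [[0,0,-0.0066],-6.6,1],
    [[0,0,-0.0074],-7.4,1],
    [[0,0,-0.0074],-7.4,1],
  ],
)

```text
time: 20.75
tool_pos: [0.5341, 0.0521, 0.0949]
ee_rot: [-3.141, 0.0, 0.793]
wrist_force: [-0.5, 0.3, 0.2]
width: 0.0584
finger_force: 30.0
```

```bash
python3 go.py .4715 .31 .145 45
```

```text
t 20.75 pos [0.5341 0.0521 0.0949] rot [-1.7999e+02  1.0000e-02  4.5460e+01] j6 0.77 F [-0.5  0.3  0.2] Tq [ 0.023  0.023 -0.015] w 0.0584 f 30.0
shift [ 0.1399 -0.2255 -0.0501] turn 0.046
```

Call:
carry_out(
  steps=[
    [[0,0,-0.004],0,1],
    [[0,0,-0.012],0,1],
    [[0,0,-0.055],-0.5,1],
    [[0.035,-0.055,-0.055],-1.5,1],
    [[0.07,-0.11,-0.055],-2.5,1],
    [[0.105,-0.165,-0.055],-3.5,1],
    [[0.145,-0.231,-0.055],-4.45,1],
    [[0.145,-0.231,-0.055],-4.45,1],
    [[0.145,-0.231,-0.055],-4.45,1],
    [[0.145,-0.231,-0.055],-4.45,1],
  ],
)

```text
time: 22.0
tool_pos: [0.4716, 0.3165, 0.1502]
ee_rot: [3.141, 0.001, 1.569]
wrist_force: [0.7, -0.8, -0.4]
width: 0.0579
finger_force: 30.0
```

```bash
python3 go.py .4715 .3175 .002 90
```

```text
t 22.0 pos [0.4716 0.3165 0.1502] rot [1.7998e+02 4.0000e-02 8.9910e+01] j6 0.49 F [ 0.7 -0.8 -0.4] Tq [-0.035 -0.141 -0.045] w 0.0579 f 30.0
shift [ 0.0011 -0.0002  0.1482] turn -0.009
```

Call:
carry_out(
  steps=[
    [[0,0,0.05],0,1],
    [[0,0,0.1],0,1],
    [[0,0,0.14],0,1],
    [[0,0,0.146],0,1],
    [[0,0,0.146],0,-0.48],
    [[0,0,0.146],0,-0.48],
    [[0,0,0.146],0,-0.48],
    [[0,0,0.09],0,-0.48],
    [[0,0,0.03],0,-0.48],
    [[0,0,0.02],0,-0.6],
  ],
)

```text
time: 23.25
tool_pos: [0.4744, 0.3194, 0.1374]
ee_rot: [3.13, -0.006, 1.571]
wrist_force: [0.2, 0.5, 0.0]
width: 0.0747
finger_force: 0.0
```

```bash
python3 go.py .445 .1505 .12 60 .445 .1505 0 60
python3 - <<'E'
from bench import robot
from h import *
s=robot.snapshot("top");W=cloud(s)
np.savez("/tmp/t7.npz",**s);cv2.imwrite("pics/c7.png",cv2.resize(s["image"][230:325,190:390],None,fx=4,fy=4,interpolation=2)[...,::-1])
E
```

```text
t 23.25 pos [0.4744 0.3194 0.1374] rot [179.35  -0.35  89.98] j6 0.49 F [0.2 0.5 0. ] Tq [ 0.    -0.056 -0.036] w 0.0747 f 0.0
shift [-0.169  -0.0296  0.016 ] turn 2.998
shift [-0.1697 -0.0309  0.136 ] turn 2.998
```

View pics/c7.png

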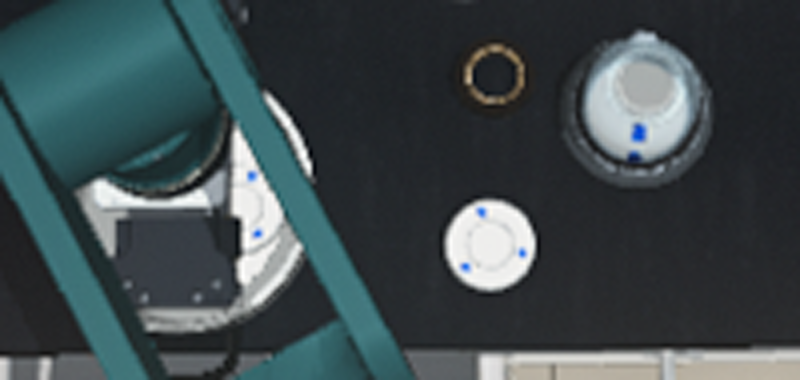

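Cap B lies in the pot at crop (260,205). The third cap is untouched at crop (490,245).

Call:
carry_out(
  steps=[
    [[-0.055,-0.009,0],0.4,-1],
    [[-0.11,-0.018,0],0.8,-1],
    [[-0.167,-0.0265,0],1.0,-1],
    [[-0.167,-0.0265,0.03],1.0,-1],
    [[-0.167,-0.0265,0.06],1.0,-1],
    [[-0.167,-0.0265,0.1],1.0,-1],
    [[-0.167,-0.0265,0.12],1.0,-1],
    [[-0.167,-0.0265,0.12],1.0,-1],
    [[-0.167,-0.0265,0.12],1.0,-1],
  ],
)

```text
time: 24.42
tool_pos: [0.4448, 0.1505, 0.0102]
ee_rot: [3.141, 0.0, 1.396]
wrist_force: [-0.4, 0.1, -0.7]
width: 0.0942
finger_force: 0.0
```

```bash
python3 go.py .445 .1505 -.0125 80
```

```text
t 24.43 pos [0.4448 0.1505 0.0102] rot [179.99   0.    79.97] j6 0.38 F [-0.4  0.1 -0.7] Tq [-0.006 -0.085  0.055] w 0.0942 f 0.0
shift [-0.      0.0002  0.0227] turn -0.003
```

Call:
carry_out(
  steps=[
    [[0,0,0.012],0,-1],
    [[0,0,0.0225],0,-1],
    [[0,0,0.0225],0,-1],
    [[0,0,0.0225],0,1],
    [[0,0,0.0225],0,1],
    [[0,0,0.0225],0,1],
    [[0,0,0.0225],0,1],
    [[0,0,0.0225],0,1],
    [[0,0,0.0225],0,1],
  ],
)

```text
time: 25.55
tool_pos: [0.4449, 0.1505, -0.0123]
ee_rot: [3.141, -0.0, 1.396]
wrist_force: [-0.5, 0.6, 1.1]
width: 0.0583
finger_force: 30.0
```

```bash
python3 go.py .5345 .052 .145 118.5
```

```text
t 25.55 pos [ 0.4449  0.1505 -0.0123] rot [179.97  -0.    79.97] j6 0.38 F [-0.5  0.6  1.1] Tq [-0.1   -0.071 -0.023] w 0.0583 f 30.0
shift [-0.0814  0.1055 -0.1573] turn -3.853
```

Call:
carry_out(
  steps=[
    [[0,0,-0.06],0,1],
    [[0,0,-0.12],-0.5,1],
    [[0,0,-0.157],-1.2,1],
    [[-0.03,0.04,-0.157],-2.1,1],
    [[-0.06,0.075,-0.157],-3,1],
    [[-0.081,0.1055,-0.157],-3.85,1],
    [[-0.081,0.1055,-0.157],-3.85,1],
    [[-0.081,0.1055,-0.157],-3.85,1],
    [[-0.081,0.1055,-0.157],-3.85,1],
    [[-0.081,0.1055,-0.157],-3.85,1],
  ],
)

```text
time: 26.8
tool_pos: [0.5339, 0.0531, 0.1447]
ee_rot: [3.141, 0.0, 2.069]
wrist_force: [-0.0, -0.2, -0.4]
width: 0.0582
finger_force: 30.0
```

```bash
python3 go.py .5345 .052 .095 118.5
```

```text
t 26.8 pos [0.5339 0.0531 0.1447] rot [1.7999e+02 1.0000e-02 1.1852e+02] j6 -0.5 F [-0.  -0.2 -0.4] Tq [-0.032 -0.176  0.02 ] w 0.0582 f 30.0
shift [-0.0013 -0.0001  0.0497] turn 0.002
```

Call:
carry_out(
  steps=[
    [[-0.001,0,0.015],0,1],
    [[-0.001,0,0.03],0,1],
    [[-0.001,0,0.04],0,1],
    [[-0.001,0,0.045],0,1],
    [[-0.001,0,0.0495],0,1],
    [[-0.001,0,0.0495],0,1],
    [[-0.001,0,0.0495],0,1],
  ],
)

```text
time: 27.68
tool_pos: [0.5352, 0.0514, 0.0954]
ee_rot: [3.141, 0.0, 2.068]
wrist_force: [0.8, 0.1, -0.4]
width: 0.058
finger_force: 30.0
```

```bash
python3 go.py .5345 .052 .095 118.5
```

```text
t 27.68 pos [0.5352 0.0514 0.0954] rot [1.7996e+02 3.0000e-02 1.1846e+02] j6 -0.51 F [ 0.8  0.1 -0.4] Tq [-0.027 -0.128  0.011] w 0.058 f 30.0
shift [ 0.0008 -0.0003  0.0004] turn -0.004
```

Call:
carry_out(
  steps=[
    [[0.0006,-0.0003,0.0006],0.5,1],
    [[0.0006,-0.0003,0.001],1.0,1],
    [[0.0006,-0.0003,0.001],1.0,1],
  ],
)

```text
time: 28.05
tool_pos: [0.5345, 0.0518, 0.0943]
ee_rot: [3.141, 0.0, 1.894]
wrist_force: [0.8, 0.6, -0.4]
width: 0.0583
finger_force: 30.0
```

```bash
python3 go.py
```

```text
t 28.05 pos [0.5345 0.0518 0.0943] rot [1.7997e+02 2.0000e-02 1.0852e+02] j6 -0.33 F [ 0.8  0.6 -0.4] Tq [-0.057 -0.082 -0.061] w 0.0583 f 30.0
```

Call:
carry_out(
  steps=[
    [[0,0,0.0003],0.3,1],
    [[0,0,0.0005],0.5,1],
  ],
)

```text
time: 28.3
tool_pos: [0.5345, 0.0518, 0.0937]
ee_rot: [3.141, 0.0, 1.806]
wrist_force: [-0.9, 0.5, -0.1]
width: 0.0581
finger_force: 30.0
```

```bash
python3 go.py
```

```text
t 28.3 pos [0.5345 0.0518 0.0937] rot [1.7998e+02 1.0000e-02 1.0346e+02] j6 -0.24 F [-0.9  0.5 -0.1] Tq [-0.002 -0.104  0.018] w 0.0581 f 30.0
```

Call:
carry_out(
  steps=[
    [[0,0,0.0002],0.3,1],
    [[0,0,0.0004],0.5,1],
  ],
)

```text
time: 28.55
tool_pos: [0.5344, 0.0518, 0.0932]
ee_rot: [3.141, 0.0, 1.718]
wrist_force: [0.1, -0.4, 0.9]
width: 0.0579
finger_force: 30.0
```

```bash
python3 go.py
```

```text
t 28.55 pos [0.5344 0.0518 0.0932] rot [1.7999e+02 1.0000e-02 9.8420e+01] j6 -0.16 F [ 0.1 -0.4  0.9] Tq [-0.033 -0.172 -0.041] w 0.0579 f 30.0
```

Call:
carry_out(
  steps=[
    [[0,0,0.0002],0.3,1],
    [[0,0,0.0004],0.5,1],
  ],
)

```text
time: 28.8
tool_pos: [0.5344, 0.0518, 0.0927]
ee_rot: [3.141, 0.0, 1.63]
wrist_force: [0.9, 0.3, -0.2]
width: 0.0582
finger_force: 30.0
```

```bash
python3 go.py
```

```text
t 28.8 pos [0.5344 0.0518 0.0927] rot [1.7999e+02 1.0000e-02 9.3400e+01] j6 -0.07 F [ 0.9  0.3 -0.2] Tq [-0.039 -0.079  0.009] w 0.0582 f 30.0
```

Call:
carry_out(
  steps=[
    [[0,0,0.0002],0.3,1],
    [[0,0,0.0004],0.5,1],
  ],
)

```text
time: 29.05
tool_pos: [0.5344, 0.0518, 0.0923]
ee_rot: [3.142, 0.0, 1.543]
wrist_force: [0.1, 0.7, -0.3]
width: 0.0576
finger_force: 30.0
```

```bash
python3 go.py
```

```text
t 29.05 pos [0.5344 0.0518 0.0923] rot [1.800e+02 1.000e-02 8.839e+01] j6 0.02 F [ 0.1  0.7 -0.3] Tq [ 0.001 -0.023  0.045] w 0.0576 f 30.0
```

Call:
carry_out(
  steps=[
    [[0,0,0.0002],0.3,1],
    [[0,0,0.0005],0.6,1],
  ],
)

```text
time: 29.3
tool_pos: [0.5344, 0.0518, 0.0918]
ee_rot: [3.141, 0.0, 1.437]
wrist_force: [1.0, 0.5, 0.0]
width: 0.0582
finger_force: 30.0
```

```bash
python3 go.py
```

```text
t 29.3 pos [0.5344 0.0518 0.0918] rot [179.99   0.    82.35] j6 0.12 F [1.  0.5 0. ] Tq [ 0.002 -0.036 -0.038] w 0.0582 f 30.0
```

Call:
carry_out(
  steps=[
    [[0,0,0.0003],0.4,1],
    [[0,0,0.0007],0.9,1],
    [[0,0,0.0007],0.9,1],
  ],
)

```text
time: 29.68
tool_pos: [0.5343, 0.0518, 0.091]
ee_rot: [-3.142, 0.0, 1.283]
wrist_force: [-0.7, 0.3, -0.7]
width: 0.0577
finger_force: 30.0
```

```bash
python3 go.py
```

```text
t 29.68 pos [0.5343 0.0518 0.091 ] rot [-1.800e+02  1.000e-02  7.351e+01] j6 0.28 F [-0.7  0.3 -0.7] Tq [-0.044 -0.119  0.016] w 0.0577 f 30.0
```

Call:
carry_out(
  steps=[
    [[0,0,0.0004],0.5,1],
    [[0,0,0.0008],1.0,1],
    [[0,0,0.0012],1.5,1],
    [[0,0,0.0012],1.5,1],
  ],
)

```text
time: 30.18
tool_pos: [0.5343, 0.0518, 0.0898]
ee_rot: [3.142, 0.0, 1.022]
wrist_force: [0.3, -0.3, -0.7]
width: 0.0579
finger_force: 30.0
```

```bash
python3 go.py
```

```text
t 30.18 pos [0.5343 0.0518 0.0898] rot [1.800e+02 1.000e-02 5.858e+01] j6 0.54 F [ 0.3 -0.3 -0.7] Tq [-0.054 -0.045  0.037] w 0.0579 f 30.0
```

Call:
carry_out(
  steps=[
    [[0,0,0.0006],0.5,1],
    [[0,0,0.0012],1.0,1],
    [[0,0,0.0018],1.3,1],
    [[0,0,0.0018],1.3,1],
  ],
)

```text
time: 30.68
tool_pos: [0.5348, 0.0519, 0.0888]
ee_rot: [3.141, -0.001, 0.796]
wrist_force: [-0.8, -0.2, 2.6]
width: 0.0583
finger_force: 30.0
```

```bash
python3 go.py
```

```text
t 30.68 pos [0.5348 0.0519 0.0888] rot [ 1.7995e+02 -5.0000e-02  4.5600e+01] j6 0.77 F [-0.8 -0.2  2.6] Tq [ 0.006  0.055 -0.084] w 0.0583 f 30.0
```

Cap C is home too, with its edge at 101 mm, resting on the rim and free of torque. I'll unscrew it.

Call:
carry_out(
  steps=[
    [[0,0,-0.0014],-0.5,1],
    [[0,0,-0.0022],-1.5,1],
    [[0,0,-0.0031],-2.5,1],
    [[0,0,-0.0039],-3.5,1],
    [[0,0,-0.0047],-4.5,1],
    [[0,0,-0.0055],-5.5,1],
    [[0,0,-0.0064],-6.5,1],
    [[0,0,-0.0072],-7.3,1],
    [[0,0,-0.0072],-7.3,1],
  ],
)

```text
time: 31.8
tool_pos: [0.5343, 0.0518, 0.0951]
ee_rot: [-3.141, -0.0, 2.068]
wrist_force: [1.2, 0.2, -0.6]
width: 0.0585
finger_force: 30.0
```

```bash
python3 go.py .4715 .38 .145 90
```

```text
t 31.8 pos [0.5343 0.0518 0.0951] rot [-179.99   -0.    118.47] j6 -0.51 F [ 1.2  0.2 -0.6] Tq [-0.067 -0.092 -0.024] w 0.0585 f 30.0
shift [ 0.3184  0.1012 -0.0499] turn 2.847
```

Call:
carry_out(
  steps=[
    [[0,0,-0.004],0,1],
    [[0,0,-0.012],0,1],
    [[0,0,-0.055],0.4,1],
    [[0.055,0.017,-0.055],1.0,1],
    [[0.11,0.034,-0.055],1.6,1],
    [[0.165,0.052,-0.055],2.2,1],
    [[0.22,0.07,-0.055],2.85,1],
    [[0.27,0.087,-0.055],2.85,1],
    [[0.318,0.101,-0.055],2.85,1],
    [[0.318,0.101,-0.055],2.85,1],
  ],
)

```text
time: 33.05
tool_pos: [0.4703, 0.3827, 0.1504]
ee_rot: [-3.141, -0.001, 1.575]
wrist_force: [-0.1, -0.0, -1.1]
width: 0.0583
finger_force: 30.0
```

Call:
carry_out(
  steps=[
    [[0,0,0],0,1],
    [[0,0,0],0,1],
  ],
)

```text
time: 33.3
tool_pos: [0.4722, 0.3783, 0.1506]
ee_rot: [3.141, 0.0, 1.568]
wrist_force: [0.3, 0.8, -0.5]
width: 0.058
finger_force: 30.0
```

```bash
python3 go.py .4715 .38 .003 90
```

```text
t 33.3 pos [0.4722 0.3783 0.1506] rot [1.7997e+02 2.0000e-02 8.9860e+01] j6 0.58 F [ 0.3  0.8 -0.5] Tq [-0.024 -0.149  0.013] w 0.058 f 30.0
shift [ 0.0017 -0.0007  0.1476] turn -0.014
```

Call:
carry_out(
  steps=[
    [[0.001,0,0.05],0,1],
    [[0.001,0,0.1],0,1],
    [[0.001,0,0.14],0,1],
    [[0.001,0,0.145],0,1],
    [[0.001,0,0.145],0,-0.48],
    [[0.001,0,0.145],0,-0.48],
    [[0.001,0,0.145],0,-0.48],
    [[0.001,0,0.09],0,-0.48],
    [[0.001,0,0.03],0,-0.48],
    [[0.001,0,-0.02],0,-0.48],
  ],
)

```text
time: 34.55
tool_pos: [0.4721, 0.381, 0.1742]
ee_rot: [3.138, -0.002, 1.57]
wrist_force: [-0.0, 0.3, 0.3]
width: 0.0697
finger_force: 0.0
```

Call:
carry_out(
  steps=[
    [[-0.06,0,-0.03],0,-0.5],
    [[-0.12,0,-0.04],0,-0.5],
    [[-0.18,0,-0.04],0,-0.5],
    [[-0.2,0,-0.04],0,-0.5],
    [[-0.2,0,-0.04],0,-0.5],
    [[-0.2,0,-0.04],0,-0.5],
  ],
)

```text
time: 35.3
tool_pos: [0.4715, 0.1814, 0.2107]
ee_rot: [3.141, -0.001, 1.571]
wrist_force: [0.2, -0.2, 0.3]
width: 0.0701
finger_force: 0.0
```

```bash
python3 go.py
python3 - <<'E'
from bench import robot
from h import *
s=robot.snapshot("top");q=robot.snapshot("scene")
out=np.vstack([cv2.resize(s["image"][190:320,130:530],(800,260)),cv2.resize(q["image"][200:350,150:500],(790,338))[:, :790].copy() if 0 else cv2.resize(q["image"][200:350,150:500],(800,340))])
cv2.imwrite("pics/c8.png",out[...,::-1])
E
```

```text
t 35.3 pos [0.4715 0.1814 0.2107] rot [ 1.7995e+02 -4.0000e-02  9.0010e+01] j6 0.25 F [ 0.2 -0.2  0.3] Tq [-0.019 -0.156  0.064] w 0.0701 f 0.0
```

View pics/c8.png

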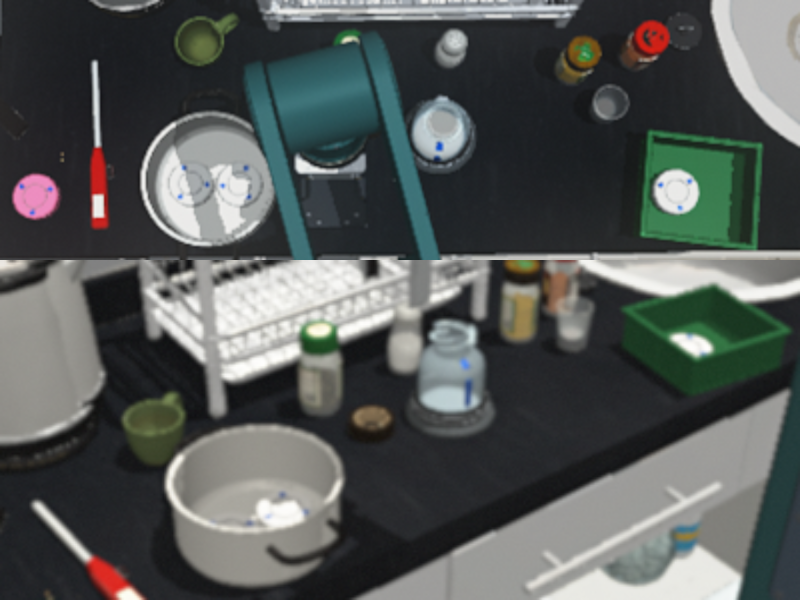

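Both fitting caps lie flat in the pot, at (192,185) and (240,185). The jammed cap is in the caddy at (676,190), and everything else is standing where it was. Handing in.

```bash
python3 -c "
from bench import robot
print(robot.close_job())"
```

```text
the job is handed in; nothing more can be done
None
```

I tried all three caps and handed the job in at about 35 s: the right-hand cap jammed and is in the green recycling box, the middle and left-hand caps screwed fully home, were unscrewed again and are in the steel pot, and nothing else on the worktop was disturbed.

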